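# Take the drained bearing basket off its hooks and put it on the balance

## Robot

A 6-joint arm with a two-finger parallel gripper is mounted at the origin on the work surface. World frame = base frame: x ahead of the robot, y to its left, z up, the work surface at z = 0. Lengths are in m, angles in degrees, forces in N, time in s.
With the tool pointing down it reaches from about 0.3 to 0.75 m from the base axis. Payload 8.5 kg.
Tool frame: the origin (TCP) lies between the finger pads; the fingertips stand env.finger_overhang ahead of it and the grasp point (between the pads) lies 2 mm behind it (env.finger_overhang is the distance from the TCP to the fingertips, in m); z points along the fingers, y is the line along which they close (so a half turn about z gives the same grasp; the last joint's range is limited). The gripper opens to 85 mm and grips with 20 to 120 N. Pads are 22 mm wide; open, the fingers measure 114 mm over their backs; the gripper's body (76 mm by 85 mm) begins 54 mm behind the grasp point. The pads swing forward as they close: fully open they stand 13 mm farther back than shut.
Start: joints at [55.502, 21.807, 74.336, -0, 83.858, -12.336], TCP at [0.207, 0.509, 0.248] pointing down, gripper open.
Joint ranges: [-178.18, 178.18], [-50.72, 133.34], [12.68, 142.11], [-81.47, 261.47], [9.98, 163.14], [-165.26, 165.26]. Speed limits (degrees/s): [136.94, 136.94, 180, 180, 180, 180].

## Interface

Orientations are given as a 3x3 rotation matrix whose columns are the frame's x, y, z axes.
In Python, from rig import env gives the robot as it stands. The module is installed in compiled form; this text tells all that it offers.
- The arm moves only by the tool jog_arm, never from a script. Its arguments are lists of equal length, an entry for each row: "hand": the finger opening in m, from 0 to 0.0854; "travel": the shift along the world's x, y, z in m, a list of three; "yaw": the turn about the world's z in rad. A call has exactly 5 rows; each row shifts and turns the commanded pose from where the row before left it; what a row does not reach is not made up. A row lasts 1/8 s, in which the tool goes at most 62.5 mm and 10.7 degrees, less where a joint would pass 70% of its speed; a pose out of reach is approached as far as the arm can. A call is refused whole if a number of a shift passes 0.0625 or a number of a turn 0.188, either way. A call with a gripper value outside its range is refused whole. The fingers move at their own pace and stop on an object; "grip_force" is the grip in N (left out, the last holds). Time passes only in rows, so rows that do not move let the fingers close, or fill a call up. It gives the time, the measured TCP pose, the force, the opening and the grip force at its end, in the units of the state.
- env.observe(): the state, without advancing time (a new reading comes with each control period).
- env.get_image(name): name is "scene" or "top" or "wrist"; returns the picture (420x560x3 uint8, red, green, blue); there is no depth.
- env.calibration(name): a dict with "fx", "fy", "cx", "cy" (pixels), "k1" (the pictures are not rectified: a ray, as slopes to the right and down, at radius r is drawn at 1 + k1 r^2 times it, then the intrinsics apply), "position" and "rotation" of the camera in the world; the wrist camera has in their place "hand_eye" (4x4, takes a point from camera to tool coordinates, whose origin is the TCP and whose axes are the flange's). Camera axes: x right, y down, z forward; pixel columns grow to the right and rows downward; lengths in m; the calibration is good to about 2 mm. A picture is of the moment at which its call begins: read the wrist's pose just before it. calibration takes no time and is no camera call.
- env.close_job(): hands the job in; it is judged then, once.
The state is a dict: "time_s": time; "q": joint angles; "qvel": joint speeds; "joint_efforts": joint torques, N m; "position": TCP position; "tool_rot": TCP orientation; "ft_force": force on the tool from outside, world axes, zero at the start; "wrist_torque": the same for the moment, N m; "grip_width": finger opening in m; "gripper_force": force on a finger pad.
Only numpy, scipy, OpenCV 4.12 (cv2) and the standard library are available. Lean on these libraries where they do the work, as an engineer would, in place of code of your own. Each camera call takes 0.05 s, during which the arm holds its last target. There are 200 camera calls.

## Task

The washed test bearing has drained and is ready to be weighed. Take its wire basket off the drip stand, lifting it over the upturned hook tips before you draw it away and without wrenching the hooks, and set it down gently, upright in the middle of the balance pan, with the bearing still lying in it. Leave the other gear on the bench where it is.

Things in the scene. Friction and masses are not known exactly. Their poses are not given: they have to be found in the camera images.
- basket_grip (a point): Centre of the red sleeve (14 mm diameter, 50 mm long, along the basket's y) on the basket's top bar, between the hooks. Axes as the basket's, z up. The basket's flat underside lies 150 mm below it, centred under it. Can be grasped from above with a finger in front of and one behind the bar (closing along x).
- basket: Loose wire basket, open on top: 90 mm diameter, 50 mm high, 0.25 to 0.5 kg. Two upright wires at y = +-48 mm carry an 8 mm steel bar along y, 150 mm above the underside. Origin: centre of the underside, z up. At the start the bar's bare ends beside the red sleeve hang in the two hooks, with 4 mm of play to and fro and 5 mm sideways; the basket's x and y lie along the stand's.
- drip_stand: Fixed drip stand: aluminium tray 250 x 180 mm, 20 mm rim (x = -110 to +140 mm), a post 122 mm behind the origin (+x), 256 mm tall, and two 8 mm steel hooks at y = +-34 mm reaching forward (-x) from it. Origin: on the bench under the hung basket; x points from hook tips to post. The bar hangs 240 mm above the bench. The hooks leave a 60 mm gap for fingers; they lie no higher than their tips.
- hook_tips (a point): Midway between the tops of the two yellow-capped hook tips, 269 mm above the bench; axes as the stand's. Each hook is a deep U open upwards; its tip rises 13 mm in front (-x) of the hanging bar's centre line. The bar must rise at least 34 mm to pass over the tips; then it can be drawn away along -x.
- balance_pan: Square steel pan of the fixed white balance, 170 x 170 x 6 mm. Origin: centre of its underside, 68 mm above the bench; its top is 6 mm above the origin. It is rigid. The balance's body (205 mm wide) reaches from 100 mm behind the pan's centre (+x) to 200 mm in front of it (-x) and lies lower than the pan.
- bearing_center (a point): Centre of the loose ball bearing (47 mm diameter, 14 mm high, 106 g) that lies flat on the basket's floor (3 mm thick), free to slide inside.
- tamper_tall: Bystander: steel tamper with a grey T handle, 72 mm base, 175 mm tall, standing at the back. Origin: centre of the underside.
- tamper_short: Bystander: steel tamper with a dark T handle, 72 mm base, 150 mm tall, standing at the back. Origin: centre of the underside.
- worker_cup: Bystander: closed steel grease cup, 100 mm foot, 97 mm tall, at the back. Origin: centre of the underside.
- beaker: Bystander: glass beaker, 84 mm diameter, 105 mm tall, at the back. Origin: centre of the underside.
- grease_jar: Bystander: amber jar with a white cap, 90 mm diameter, 95 mm tall, at the left side. Origin: centre of the underside.
- putty_knife: Bystander: narrow putty knife with a black and red handle, 200 mm long, 18 mm high, lying between the stand and the balance. Origin: under the front end of its handle.
- wide_knife: Bystander: wide putty knife with a black and red handle, 200 mm long, 18 mm high, lying at the right side. Origin: under the front end of its handle.

How it is judged:
By the outcome, as a careful person would: the job done as asked, in the order asked, and still so for the second after the job is handed in, with the robot touching nothing.
It also fails if it takes over 48 s, if anything falls off the work surface, if the arm or the gripper's body presses on something with over 40 N, if the wrist force passes 120 N, or if a joint passes its speed limit or range.

## Working session

There is one attempt and no reset: what is moved stays moved. The work goes in short steps, Python scripts to look and compute and a tool call to move; the robot and the scene stay as the last step left them, time stands still between calls to the robot, and variables do not carry over. Pictures are saved under pics/ and viewed, at most 10 in all, crops included, and the job is handed in when it is done.

Besides the shell and the picture viewer there is one more tool, called after "Call:" as a command line: name --pt "numbers of a row" for each row, then --argument value for the rest. jog_arm: Moves the arm, as the interface text tells. Its arguments: {"type":"object","properties":{"hand":{"type":"array"},"travel":{"type":"array"},"yaw":{"type":"array"},"grip_force":{"type":"number"}},"required":["hand","travel","yaw"]}

```bash
mkdir -p pics; cat > h.py <<'E'
import numpy as np, cv2
from rig import env
def ray(cal,u,v,pose=None):
    d=np.array([(u-cal['cx'])/cal['fx'],(v-cal['cy'])/cal['fy']]);p=d.copy()
    for _ in range(20): p=d/(1+cal['k1']*(p@p))
    R,t=(np.array(cal['rotation']),np.array(cal['position'])) if pose is None else pose
    r=R@np.array([p[0],p[1],1.]);return t,r/np.linalg.norm(r)
def onz(cal,u,v,z,pose=None):
    t,r=ray(cal,u,v,pose);return t+r*(z-t[2])/r[2]
def tri(a,b):
    (t1,r1),(t2,r2)=a,b
    s=np.linalg.lstsq(np.c_[r1,-r2],t2-t1,rcond=None)[0]
    p,q=t1+s[0]*r1,t2+s[1]*r2
    return (p+q)/2,np.linalg.norm(p-q)
def wpose(cal,o):
    H=np.array(cal['hand_eye']);R=np.array(o['tool_rot']);return R@H[:3,:3],np.array(o['position'])+R@H[:3,3]
def save(n,im): cv2.imwrite(f'pics/{n}.png',im[:,:,::-1])
E
python3 - <<'E'
from h import *
for n in('scene','top'):
    save(n+'0',env.get_image(n)); c=env.calibration(n); print(n,c)
o=env.observe();print(o['position'],np.round(o['tool_rot'],3),env.finger_overhang,o['time_s'],o['ft_force'])
E
```

```text
scene {'fx': 483.12028228226046, 'fy': 483.12028228226046, 'cx': 285.1292632296876, 'cy': 211.18517193671542, 'k1': -0.12005164323155224, 'position': array([1.31866615, 0.45769291, 1.48892486]), 'rotation': array([[-0.52483208,  0.70973361, -0.46992499],
       [ 0.85120514,  0.4382856 , -0.28871361],
       [ 0.0010516 , -0.55152873, -0.83415523]])}
top {'fx': 483.15327505857584, 'fy': 483.15327505857584, 'cx': 278.39224390692345, 'cy': 209.78943160659844, 'k1': -0.15736547524482275, 'position': array([ 0.37458779, -0.01668179,  1.44704993]), 'rotation': array([[-0.02536226, -0.98628648,  0.16308198],
       [-0.99946443,  0.02839161,  0.01627147],
       [-0.02067849, -0.16258196, -0.98647834]])}
[0.20733654 0.50916008 0.2477864 ] [[-0.926  0.377 -0.001]
 [ 0.377  0.926 -0.001]
 [ 0.    -0.001 -1.   ]] 0.017 0.1 [ 0.08792914 -0.34934403 -0.50807142]
```

View pics/scene0.png

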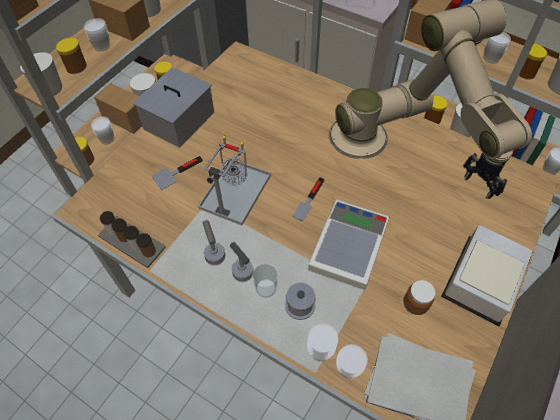

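View pics/top0.png

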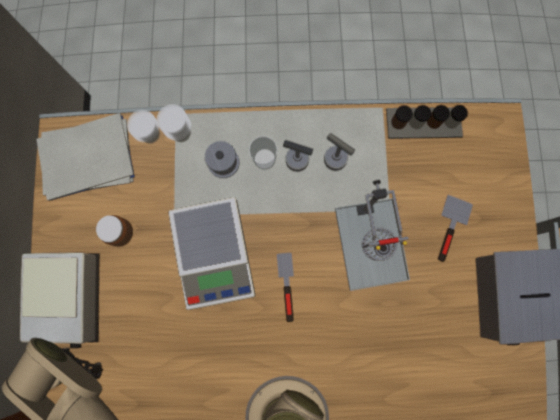

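The scene view shows the red sleeve near (232,147) and the balance pan near (350,245). In the top view they are near (388,241) and (210,237), with the yellow tips at about (376,246) and (405,242).

```bash
cat > m.py <<'E'
from h import *
I={n:cv2.imread(f'pics/{n}0.png') for n in('scene','top')};C={n:env.calibration(n) for n in I}
def blobs(n,lo,hi,box,mn=4):
    x0,y0,x1,y1=box;h=cv2.cvtColor(I[n],cv2.COLOR_BGR2HSV)
    m=cv2.inRange(h,lo,hi);
    if lo[0]==0 and lo[1]>100: m|=cv2.inRange(h,(172,lo[1],lo[2]),(180,255,255))
    k=np.zeros_like(m);k[y0:y1,x0:x1]=m[y0:y1,x0:x1]
    N,l,s,c=cv2.connectedComponentsWithStats(k);out=[]
    for i in range(1,N):
        if s[i,4]>=mn:
            r=cv2.minAreaRect(np.argwhere(l==i)[:,::-1].astype(np.float32));out.append((c[i],s[i,4],r))
    return out
red={}
for n,b in(('scene',(205,125,260,180)),('top',(355,225,415,260))):
    for nm,lo,hi in(('red',(0,130,80),(7,255,255)),('yel',(14,130,110),(34,255,255))):
        for c,a,r in blobs(n,lo,hi,b):
            z=.24 if nm=='red' else .266
            print(n,nm,c.round(1),a,np.round(r[1],1),round(r[2]),onz(C[n],*c,z).round(4))
            if nm=='red' and (n not in red or red[n][1]<a): red[n]=(c,a)
print('sleeve',tri(ray(C['scene'],*red['scene'][0]),ray(C['top'],*red['top'][0])))
for n,b in(('top',(165,195,260,310)),):
    for c,a,r in blobs(n,(100,25,60),(130,120,190),b,800):
        bx=cv2.boxPoints(r);P=np.array([onz(C[n],*p,.074) for p in bx])
        print('pan',c,a,P.round(4),P.mean(0).round(4))
for n,b in (('scene',(195,120,270,220)),('top',(330,175,420,295))):
    x0,y0,x1,y1=b;cv2.imwrite(f'pics/{n}c.png',cv2.resize(I[n][y0:y1,x0:x1],None,fx=5,fy=5,interpolation=2))
a=cv2.imread('pics/scenec.png');b=cv2.imread('pics/topc.png')
p=cv2.resize(I['top'][190:315,160:265],None,fx=4,fy=4)
cv2.imwrite('pics/mix.png',np.hstack([cv2.resize(x,None,fx=f,fy=f) for x,f in((cv2.copyMakeBorder(a,0,600-a.shape[0],0,0,0),.8),(cv2.copyMakeBorder(b,0,0,0,0,0),.8),(cv2.copyMakeBorder(p,0,100,0,0,0),.8))])[:, :1200]) if 0 else cv2.imwrite('pics/mix.png',b)
E
python3 m.py
```

```text
scene red [231.3 147. ] 53 [13.6  3.8] 18 [ 0.488  -0.2686  0.24  ]
scene yel [223.9 136.9] 8 [2. 2.] 90 [ 0.4815 -0.3013  0.266 ]
scene yel [241.7 142.9] 9 [2.1 2.8] 45 [ 0.4723 -0.2342  0.266 ]
top red [388.1 240.9] 88 [ 4.7 18.4] 80 [ 0.4869 -0.2708  0.24  ]
top yel [405.  242.8] 21 [4. 4.] 90 [ 0.4784 -0.3071  0.266 ]
top yel [377.5 247.3] 14 [3. 3.] 90 [ 0.4696 -0.2381  0.266 ]
sleeve (array([ 0.4868022 , -0.27059669,  0.2378661 ]), np.float64(0.001480283255059071))
```

View pics/mix.png

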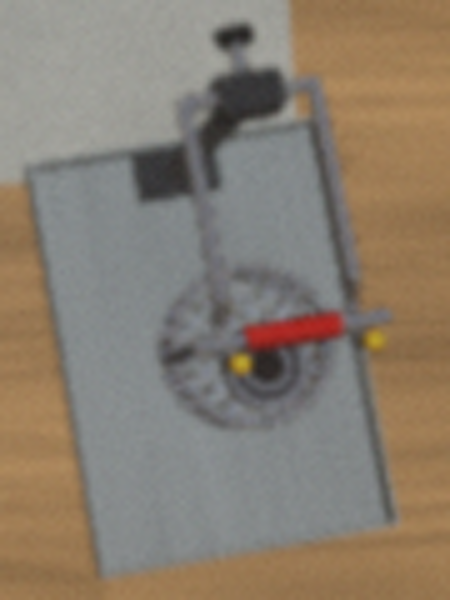

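The crop shows the bar and red sleeve running nearly along world y, turned about 7.5°, with the yellow tips in front and the bearing in the basket. Next I'll find the pan.

```bash
cat > pan.py <<'E'
from h import *
c=env.calibration('top');im=cv2.imread('pics/top0.png');h=cv2.cvtColor(im,cv2.COLOR_BGR2HSV)
print(h[237,208],h[237,180],h[262,215],h[205,175])
g=cv2.GaussianBlur(im,(3,3),0);m=np.zeros((422,562),np.uint8)
cv2.floodFill(g,m,(208,237),255,(4,4,4),(4,4,4),4|cv2.FLOODFILL_MASK_ONLY|(255<<8)|cv2.FLOODFILL_FIXED_RANGE*0)
k=cv2.morphologyEx(m[1:-1,1:-1],cv2.MORPH_OPEN,np.ones((5,5)))
k=cv2.morphologyEx(k,cv2.MORPH_CLOSE,np.ones((9,9)))
r=cv2.minAreaRect(np.argwhere(k)[:,::-1].astype(np.float32))
P=np.array([onz(c,*p,.074) for p in cv2.boxPoints(r)])
print(r,P.round(4),P.mean(0),np.linalg.norm(np.diff(P,axis=0),axis=1),(k>0).sum())
v=im.copy();cv2.drawContours(v,[cv2.boxPoints(r).astype(int)],0,(0,0,255),1)
cv2.imwrite('pics/pan.png',cv2.resize(v[190:315,160:265],None,fx=4,fy=4))
E
python3 pan.py
```

```text
[113  20 117] [113  17 123] [120  13 118] [ 25  18 155]
((205.87966918945312, 236.11817932128906), (57.069190979003906, 58.098304748535156), 79.2156982421875) [[0.5995 0.3161 0.074 ]
 [0.6267 0.1484 0.074 ]
 [0.4637 0.1195 0.074 ]
 [0.4362 0.284  0.074 ]] [0.53151283 0.21698036 0.074     ] [0.16992695 0.1655057  0.1667817 ] 3216
```

View pics/pan.png

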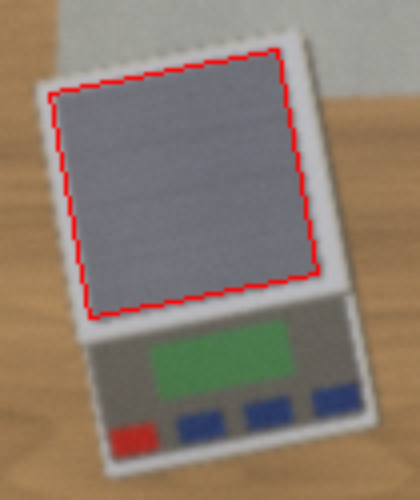

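Call:
jog_arm --hand '[0.07,0.07,0.07,0.07,0.07]' --pt "0.015 -0.05 0.03" --pt "0.02 -0.055 0.02" --pt "0.02 -0.055 0.02" --pt "0.02 -0.055 0.02" --pt "0.02 -0.055 0.01" --yaw '[-0.1,-0.1,-0.1,-0.1,-0.1]' --grip_force 40

```text
time_s: 0.72
position: [0.3027, 0.2377, 0.3491]
tool_rot: [[-0.63, 0.777, 0.001], [0.777, 0.63, 0.0], [-0.0, 0.001, -1.0]]
ft_force: [0.7, 0.0, 0.4]
grip_width: 0.0699
gripper_force: 0.0
```

The red box lies on the pan's edges, so the pan centre is about (0.532, 0.217).

Call:
jog_arm --hand '[0.07,0.07,0.07,0.07,0.07]' --pt "0.02 -0.055 0" --pt "0.02 -0.055 0" --pt "0.02 -0.055 0" --pt "0.02 -0.055 0" --pt "0.02 -0.055 0" --yaw '[-0.07,-0.07,-0.07,-0.07,-0.07]'

```text
time_s: 1.35
position: [0.4026, -0.0376, 0.3482]
tool_rot: [[-0.325, 0.946, -0.0], [0.946, 0.325, 0.0], [0.0, 0.0, -1.0]]
ft_force: [1.2, 0.3, 0.3]
grip_width: 0.0703
gripper_force: 0.0
```

Call:
jog_arm --hand '[0.07,0.07,0.07,0.07,0.07]' --pt "0.02 -0.055 0" --pt "0.02 -0.055 0" --pt "0.02 -0.055 0" --pt "0.02 -0.055 0" --pt "0 -0.012 0" --yaw '[-0.05,-0.05,-0.05,-0.05,0]'

```text
time_s: 1.98
position: [0.4828, -0.2705, 0.3465]
tool_rot: [[-0.131, 0.991, -0.002], [0.991, 0.131, 0.002], [0.002, -0.002, -1.0]]
ft_force: [0.1, -0.3, -0.2]
grip_width: 0.0701
gripper_force: 0.0
```

```bash
cat > w.py <<'E'
from h import *
o=env.observe();im=env.get_image('wrist');save('w1',im)
c=env.calibration('wrist');P=wpose(c,o)
print(o['position'].round(4),np.round(o['tool_rot'],3)[:,1],o['qvel'].round(2),P[1])
h=cv2.cvtColor(im,cv2.COLOR_RGB2HSV)
for nm,m,z in(('red',cv2.inRange(h,(0,130,70),(7,255,255))|cv2.inRange(h,(173,130,70),(180,255,255)),.24),('yel',cv2.inRange(h,(14,130,100),(34,255,255)),.266)):
    N,l,s,k=cv2.connectedComponentsWithStats(m)
    for i in range(1,N):
        if s[i,4]<30: continue
        r=cv2.minAreaRect(np.argwhere(l==i)[:,::-1].astype(np.float32))
        b=cv2.boxPoints(r);E=np.array([onz(c,*p,z,P) for p in b])
        print(nm,k[i].round(1),s[i,4],np.round(r[1],1),onz(c,*k[i],z,P).round(4))
        if nm=='red':
            d=E[1]-E[0] if np.linalg.norm(E[1]-E[0])>np.linalg.norm(E[2]-E[1]) else E[2]-E[1]
            print(' ctr',E.mean(0).round(4),'len',np.linalg.norm(d),'yaw of y',np.degrees(np.arctan2(-d[0],d[1])))
E
python3 w.py
```

```text
[ 0.4828 -0.2705  0.3465] [ 0.991  0.131 -0.002] [-5.53  1.83 -4.59  0.51  2.76 -7.93] [ 0.47334281 -0.19653704  0.4724118 ]
red [286.  218.3] 1049 [63. 17.] [ 0.4875 -0.2708  0.24  ]
 ctr [ 0.4872 -0.2718  0.24  ] len 0.05162265171687031 yaw of y -171.74473319371643
red [268.2 304.9] 254 [35.8  6.7] [ 0.4831 -0.3495  0.24  ]
 ctr [ 0.4831 -0.3495  0.24  ] len 0.031148428238048267 yaw of y -112.4166480012459
yel [137.6 141.2] 41907 [389. 396.] [ 0.384  -0.2232  0.266 ]
yel [194.8   6.2] 126 [14.5 24.8] [ 0.4165 -0.1423  0.266 ]
yel [249.2  33.6] 673 [22.6 77.3] [ 0.449  -0.1523  0.266 ]
yel [277.2  14.5] 251 [28.8 24.4] [ 0.464  -0.1403  0.266 ]
yel [289.2   6.1] 47 [15. 10.] [ 0.4703 -0.1352  0.266 ]
yel [270.7  45.6] 164 [17.6 41.3] [ 0.4623 -0.157   0.266 ]
yel [271.   64.5] 43 [ 7.1 12.8] [ 0.4637 -0.1672  0.266 ]
yel [240.   83.3] 77 [16.7 12. ] [ 0.4462 -0.1802  0.266 ]
yel [148.3 136.7] 42 [ 6.3 11.8] [ 0.3908 -0.2195  0.266 ]
yel [ 47.8 153.8] 33 [12.8  5.9] [ 0.3253 -0.2389  0.266 ]
yel [ 51.6 171.9] 61 [19.6  7.3] [ 0.3269 -0.2508  0.266 ]
yel [ 61.5 171.8] 40 [13.  8.] [ 0
[... 859 characters left out ...]
el [212.2 275.6] 41 [15.6  7.1] [ 0.4383 -0.3133  0.266 ]
yel [351.2 289.5] 58 [32.   7.7] [ 0.5416 -0.3112  0.266 ]
yel [334.3 293.7] 33 [ 8.5 10.3] [ 0.5297 -0.3164  0.266 ]
yel [ 42.6 316.7] 111 [26.5 11. ] [ 0.3106 -0.3662  0.266 ]
yel [219.9 321.6] 103 [ 8.7 34.1] [ 0.4468 -0.352   0.266 ]
yel [ 52.4 314.6] 39 [19.  4.] [ 0.3184 -0.3632  0.266 ]
yel [202.5 324.4] 58 [ 7.4 14.9] [ 0.4337 -0.3564  0.266 ]
yel [213.8 335. ] 108 [13.7 35.3] [ 0.443 -0.365  0.266]
yel [363.7 336. ] 49 [23.4  5.5] [ 0.5594 -0.3505  0.266 ]
yel [358.5 340. ] 30 [9. 7.] [ 0.5562 -0.3547  0.266 ]
yel [351.  362.9] 160 [16.1 31.5] [ 0.5547 -0.3772  0.266 ]
yel [432.3 401.7] 920 [52. 42.] [ 0.6313 -0.4083  0.266 ]
```

View pics/w1.png

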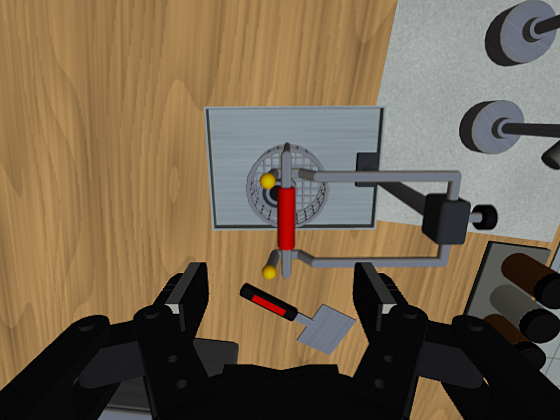

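The wrist view shows the sleeve at (286,218), square between the fingers, with both tips at (267,181) and (269,272). I'll go straight down.

Call:
jog_arm --hand '[0.07,0.07,0.07,0.07,0.07]' --pt "0.005 -0.002 -0.025" --pt "0 0 -0.03" --pt "0 0 -0.03" --pt "0 0 -0.024" --pt "0 0 0" --yaw '[0,0,0,0,0]'

```text
time_s: 2.65
position: [0.4869, -0.2681, 0.2385]
tool_rot: [[-0.135, 0.991, -0.002], [0.991, 0.135, 0.002], [0.003, -0.002, -1.0]]
ft_force: [1.3, -0.7, 0.9]
grip_width: 0.07
gripper_force: 0.0
```

```bash
python3 - <<'E'
from h import *
o=env.observe();print(o['position'].round(4),o['ft_force'].round(1))
im=env.get_image('wrist');save('w2',im);c=env.calibration('wrist');P=wpose(c,o)
h=cv2.cvtColor(im,cv2.COLOR_RGB2HSV);m=cv2.inRange(h,(0,130,70),(7,255,255))|cv2.inRange(h,(173,130,70),(180,255,255))
N,l,s,k=cv2.connectedComponentsWithStats(m)
for i in range(1,N):
    if s[i,4]>200: print(k[i],s[i],onz(c,*k[i],.24,P).round(4))
E
```

```text
[ 0.4869 -0.2681  0.2385] [ 1.3 -0.7  0.9]
[280.87317239 296.69636178] [ 265  245   32  105 2941] [ 0.4877 -0.271   0.24  ]
```

Call:
jog_arm --hand '[0.05,0.03,0.02,0.01,0.008]' --pt "0.0005 -0.0025 0" --pt "0 0 0" --pt "0 0 0" --pt "0 0 0" --pt "0 0 0" --yaw '[0,0,0,0,0]' --grip_force 60

```text
time_s: 3.32
position: [0.4882, -0.2722, 0.2398]
tool_rot: [[-0.134, 0.991, 0.001], [0.991, 0.134, -0.001], [-0.001, 0.001, -1.0]]
ft_force: [1.9, -0.3, 3.4]
grip_width: 0.0122
gripper_force: 58.5
```

Call:
jog_arm --hand '[0.006,0.004,0.004,0.004,0.004]' --pt "0 0 0" --pt "0 0 0" --pt "0 0 0" --pt "0 0 0" --pt "0 0 0" --yaw '[0,0,0,0,0]'

```text
time_s: 3.95
position: [0.4882, -0.2722, 0.2397]
tool_rot: [[-0.134, 0.991, 0.001], [0.991, 0.134, -0.001], [-0.001, 0.001, -1.0]]
ft_force: [1.5, 0.4, 5.2]
grip_width: 0.012
gripper_force: 58.7
```

Call:
jog_arm --hand '[0.004,0.004,0.004,0.004,0.004]' --pt "0 0 0.004" --pt "0 0 0.008" --pt "0 0 0.01" --pt "0 0 0.01" --pt "0 0 0.01" --yaw '[0,0,0,0,0]'

```text
time_s: 4.58
position: [0.4879, -0.2721, 0.2821]
tool_rot: [[-0.134, 0.991, 0.0], [0.991, 0.134, -0.0], [-0.0, 0.0, -1.0]]
ft_force: [1.2, -1.0, -3.9]
grip_width: 0.0118
gripper_force: 58.4
```

Call:
jog_arm --hand '[0.004,0.004,0.004,0.004,0.004]' --pt "0 0 0.01" --pt "0 0 0.005" --pt "0 0 0" --pt "0 0 0" --pt "0 0 0" --yaw '[0,0,0,0,0]'

```text
time_s: 5.2
position: [0.4879, -0.2721, 0.296]
tool_rot: [[-0.134, 0.991, -0.001], [0.991, 0.134, 0.0], [0.001, -0.001, -1.0]]
ft_force: [0.6, -0.1, -4.3]
grip_width: 0.012
gripper_force: 58.5
```

```bash
python3 - <<'E'
from h import *
o=env.observe();print(o['position'].round(4),o['ft_force'].round(1),o['wrist_torque'].round(2))
a=env.get_image('scene');w=env.get_image('wrist')
a=cv2.resize(a[110:220,190:285],None,fx=4,fy=4,interpolation=2)
w=cv2.resize(w,(400,300));a=cv2.resize(a,(380,440))
v=np.zeros((440,790,3),np.uint8);v[:,:380]=a;v[:300,390:]=w;save('lift',v)
E
```

```text
[ 0.4879 -0.2721  0.296 ] [ 0.6 -0.1 -4.3] [ 0.02 -0.03 -0.03]
```

View pics/lift.png

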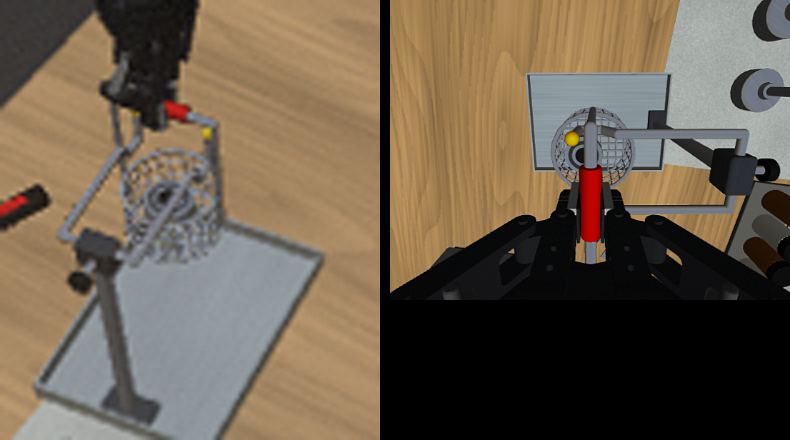

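The basket is lifted 56 mm. The bar is above both yellow caps, the bearing is still in the basket, and the force reads about 4.5 N. Now I'll draw it away along the stand's -x.

Call:
jog_arm --hand '[0.004,0.004,0.004,0.004,0.004]' --pt "-0.008 -0.001 0" --pt "-0.018 -0.0025 0" --pt "-0.025 -0.003 0" --pt "-0.025 -0.003 0" --pt "-0.022 -0.003 0" --yaw '[0,0,0,0,0]'

```text
time_s: 5.92
position: [0.3886, -0.2846, 0.2964]
tool_rot: [[-0.133, 0.991, -0.0], [0.991, 0.133, -0.0], [-0.0, -0.0, -1.0]]
ft_force: [-0.5, -0.1, -3.5]
grip_width: 0.0119
gripper_force: 58.5
```

Call:
jog_arm --hand '[0.004,0.004,0.004,0.004,0.004]' --pt "-0.012 0.005 0" --pt "0 0.018 0" --pt "0.005 0.03 0" --pt "0.01 0.036 0" --pt "0.012 0.038 0" --yaw '[0,0,0,0,0]'

```text
time_s: 6.55
position: [0.4053, -0.1554, 0.2964]
tool_rot: [[-0.134, 0.991, 0.001], [0.991, 0.134, 0.0], [0.0, 0.001, -1.0]]
ft_force: [0.4, 0.1, -4.1]
grip_width: 0.0123
gripper_force: 58.6
```

Call:
jog_arm --hand '[0.004,0.004,0.004,0.004,0.004]' --pt "0.012 0.04 0" --pt "0.012 0.04 0" --pt "0.012 0.04 0" --pt "0.012 0.04 0" --pt "0.012 0.04 0" --yaw '[0,0,0,0,0]'

```text
time_s: 7.18
position: [0.4649, 0.0451, 0.2964]
tool_rot: [[-0.135, 0.991, 0.0], [0.991, 0.135, 0.0], [0.0, 0.0, -1.0]]
ft_force: [0.9, -0.6, -2.9]
grip_width: 0.012
gripper_force: 58.6
```

Call:
jog_arm --hand '[0.004,0.004,0.004,0.004,0.004]' --pt "0.012 0.038 0" --pt "0.014 0.036 0" --pt "0.014 0.034 0" --pt "0.011 0.027 0" --pt "0.009 0.02 0" --yaw '[0,0,0,0,0]'

```text
time_s: 7.8
position: [0.5244, 0.2001, 0.2961]
tool_rot: [[-0.136, 0.991, -0.0], [0.991, 0.136, 0.001], [0.001, -0.0, -1.0]]
ft_force: [-0.2, -0.8, -3.3]
grip_width: 0.0123
gripper_force: 58.6
```

Call:
jog_arm --hand '[0.004,0.004,0.004,0.004,0.004]' --pt "0.006 0.013 -0.005" --pt "0 0.002 -0.015" --pt "0 0 -0.015" --pt "0 0 -0.005" --pt "0 0 0" --yaw '[0,0,0,0,0]'

```text
time_s: 8.43
position: [0.5307, 0.212, 0.256]
tool_rot: [[-0.133, 0.991, -0.001], [0.991, 0.133, -0.0], [-0.0, -0.001, -1.0]]
ft_force: [0.0, 0.3, -3.2]
grip_width: 0.0121
gripper_force: 58.6
```

```bash
python3 - <<'E'
from h import *
o=env.observe();print(o['position'].round(4),o['ft_force'].round(1),o['wrist_torque'].round(2))
a=env.get_image('scene');t=env.get_image('top')
a=cv2.resize(a[170:300,290:410],(480,520),interpolation=2)
t=cv2.resize(t[180:310,160:270],(310,366),interpolation=2)
v=np.zeros((520,800,3),np.uint8);v[:,:480]=a;v[:366,490:]=t;save('over',v)
E
```

```text
[0.5307 0.212  0.256 ] [ 0.   0.3 -3.2] [ 0.02 -0.02  0.02]
```

View pics/over.png

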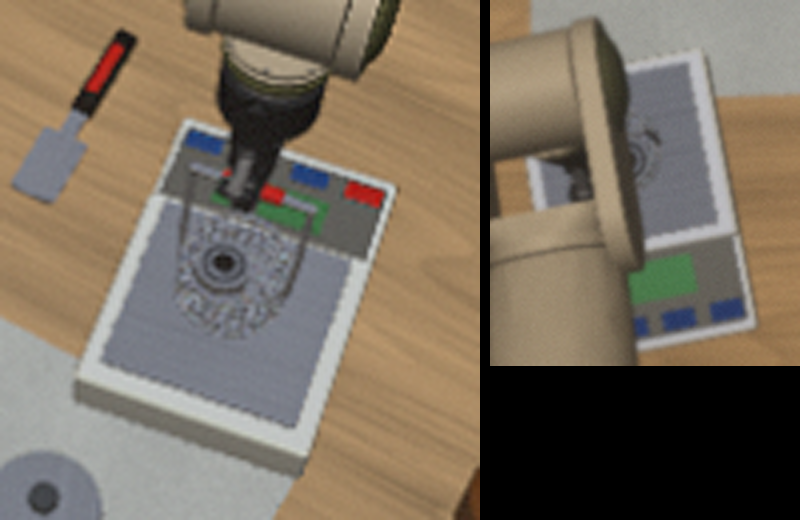

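The basket hangs level over the pan with the bearing inside it. I'll lower it gently; contact should come at a TCP z of about 0.224.

Call:
jog_arm --hand '[0.004,0.004,0.004,0.004,0.004]' --pt "0.001 0.004 -0.006" --pt "0 0 -0.008" --pt "0 0 -0.008" --pt "0 0 -0.004" --pt "0 0 0" --yaw '[0,0,0,0,0]'

```text
time_s: 9.15
position: [0.5319, 0.2163, 0.23]
tool_rot: [[-0.134, 0.991, -0.001], [0.991, 0.134, -0.0], [-0.0, -0.001, -1.0]]
ft_force: [-0.1, 0.1, -3.0]
grip_width: 0.0121
gripper_force: 58.6
```

Call:
jog_arm --hand '[0.004,0.004,0.004,0.004,0.004]' --pt "0 0 -0.001" --pt "0 0 -0.001" --pt "0 0 -0.001" --pt "0 0 -0.001" --pt "0 0 0" --yaw '[0,0,0,0,0]'

```text
time_s: 9.78
position: [0.5319, 0.2163, 0.2262]
tool_rot: [[-0.134, 0.991, -0.0], [0.991, 0.134, -0.0], [-0.0, -0.0, -1.0]]
ft_force: [0.1, -0.3, -4.4]
grip_width: 0.0121
gripper_force: 58.6
```

Call:
jog_arm --hand '[0.004,0.004,0.004,0.004,0.004]' --pt "0 0 -0.0005" --pt "0 0 -0.0005" --pt "0 0 -0.0005" --pt "0 0 -0.0005" --pt "0 0 0" --yaw '[0,0,0,0,0]'

```text
time_s: 10.4
position: [0.5325, 0.2164, 0.2251]
tool_rot: [[-0.134, 0.991, 0.002], [0.991, 0.134, 0.0], [0.0, 0.002, -1.0]]
ft_force: [1.5, 0.2, 3.9]
grip_width: 0.0123
gripper_force: 59.3
```

Contact: the pan carries the basket plus a slight push. I'll ease off a little and release.

Call:
jog_arm --hand '[0.004,0.004,0.013,0.018,0.025]' --pt "0 0 0.0004" --pt "0 0 0" --pt "0 0 0" --pt "0 0 0" --pt "0 0 0" --yaw '[0,0,0,0,0]' --grip_force 20

```text
time_s: 11.02
position: [0.5315, 0.2163, 0.2241]
tool_rot: [[-0.134, 0.991, -0.002], [0.991, 0.134, -0.0], [-0.0, -0.002, -1.0]]
ft_force: [-0.2, 0.2, -0.7]
grip_width: 0.0249
gripper_force: 0.0
```

Call:
jog_arm --hand '[0.035,0.045,0.05,0.05,0.05]' --pt "0 0 0" --pt "0 0 0" --pt "0 0 0" --pt "0 0 0" --pt "0 0 0" --yaw '[0,0,0,0,0]'

```text
time_s: 11.65
position: [0.5319, 0.2163, 0.2247]
tool_rot: [[-0.134, 0.991, -0.0], [0.991, 0.134, -0.0], [0.0, -0.0, -1.0]]
ft_force: [0.5, 0.7, -0.6]
grip_width: 0.0499
gripper_force: 0.0
```

```bash
python3 - <<'E'
from h import *
o=env.observe();print(o['position'].round(4),o['ft_force'].round(1),o['grip_width'])
a=env.get_image('scene');w=env.get_image('wrist')
a=cv2.resize(a[170:300,290:410],(400,433),interpolation=2)
w=cv2.resize(w,(400,300))
v=np.zeros((433,800,3),np.uint8);v[:,:400]=a;v[:300,400:]=w;save('rel',v)
E
```

```text
[0.5319 0.2163 0.2247] [ 0.5  0.7 -0.6] 0.049916363960594304
```

View pics/rel.png

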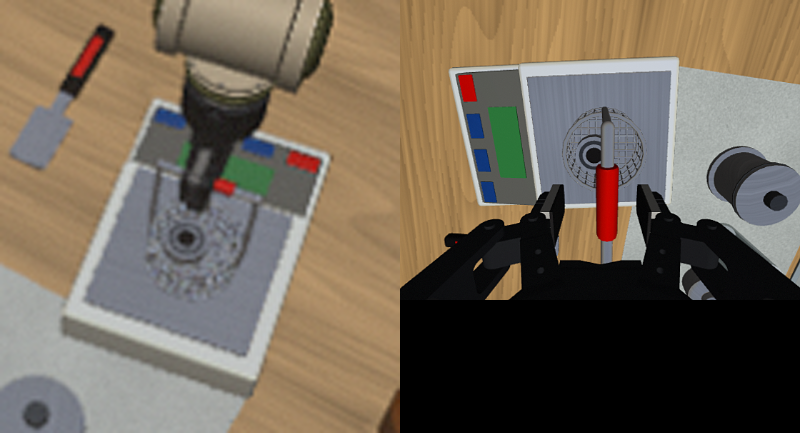

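The basket is released and stands upright in the pan's middle. The bearing is inside it and the sleeve is clear between the fingers. I'll retreat straight up.

Call:
jog_arm --hand '[0.05,0.05,0.05,0.05,0.05]' --pt "0 0 0.008" --pt "0 0 0.02" --pt "0 0 0.03" --pt "0 0 0.04" --pt "0 0 0.04" --yaw '[0,0,0,0,0]'

```text
time_s: 12.38
position: [0.5317, 0.2163, 0.3646]
tool_rot: [[-0.134, 0.991, 0.001], [0.991, 0.134, 0.0], [0.0, 0.001, -1.0]]
ft_force: [1.3, -0.3, 0.2]
grip_width: 0.05
gripper_force: 0.0
```

Call:
jog_arm --hand '[0.05,0.05,0.05,0.05,0.05]' --pt "-0.03 -0.01 0.01" --pt "-0.05 -0.02 0" --pt "-0.05 -0.02 0" --pt "-0.03 -0.01 0" --pt "0 0 0" --yaw '[0,0,0,0,0]'

```text
time_s: 13.0
position: [0.3706, 0.1561, 0.3741]
tool_rot: [[-0.133, 0.991, 0.003], [0.991, 0.133, 0.0], [-0.0, 0.003, -1.0]]
ft_force: [0.6, -0.1, 0.2]
grip_width: 0.05
gripper_force: 0.0
```

```bash
python3 - <<'E'
from h import *
o=env.observe();print(o['position'].round(4),o['ft_force'].round(1))
a=env.get_image('scene');t=env.get_image('top')
b=cv2.resize(a[170:300,290:410],(400,433),interpolation=2)
t=cv2.resize(t[180:310,160:270],(366,433),interpolation=2)
save('end',np.hstack([b,t]))
E
```

```text
[0.3706 0.1561 0.3741] [ 0.6 -0.1  0.2]
```

View pics/end.png

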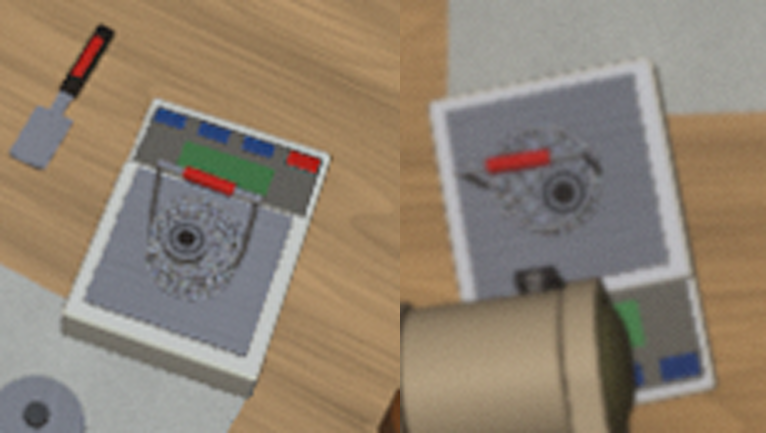

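Both views show the basket upright and centred on the pan, with the bearing flat inside it and the arm clear.

```bash
python3 -c "
from rig import env
print(env.close_job())"
```

```text
the job is handed in; nothing more can be done
None
```

The basket, with the bearing still lying in it, now stands upright in the middle of the balance pan; I lifted it clear of the hook tips before drawing it away, and the job was handed in at about 13 s.

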